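# Pack the last sample tube in the transport case and latch its lid

### The job

The courier is coming: lay the violet-capped sample tube from the white receiving tray into the empty foam cradle of the blue transport case, then shut the lid fully and turn both orange latches fully across its front edge, pointing straight back over the lid. Do not knock or shove the other tubes, the bottles, the timer or the tip box.

Things in the scene. Friction and masses are not known exactly. Their poses are not given: they have to be found in the camera images.
- sample: the sample tube to pack: violet cap, 91 mm long, 13 mm thick (cap 14 mm), lying in one of the tray's three grooves (which one varies). Origin on its axis (within 1.5 mm) at the rounded bottom end; its z axis runs along the tube towards the cap
- sample_mid (a point): middle of that tube, on its axis, 45 mm from the bottom end; z along the tube towards the cap
- cradle_empty_seat (a point): where the middle of the packed tube belongs: centre of the empty one of three dark grey foam cradles side by side in the case (which one varies), 32 mm above the table; x along the groove (the case's x), z up. Neighbouring tubes lie 56 mm away
- cradle_empty: that foam cradle, origin under its middle, 6 mm above the table. Groove 100 mm long, 18 mm wide at its bottom 25 mm above the table, flaring to 30 mm at its mouth 40 mm above. Foam carries the tube from 22 mm outward; in the middle 44 mm all cradles are cut away down to 10 mm above the table, so fingers can reach down beside the tube
- case: blue transport case, fixed to the table, 156 mm (its x) by 200 mm (its y), 50 mm high to the rim. Origin on the table under its middle; x points to the hinge side, -x is the front with latches and carry handle. Latch pivots at x = -95, y = +60 (left) and -60 mm (right); hinge line at x = 82, 53 mm above the table
- lid (a joint): the lid's hinge: 0 shut, about 1.57 upright, 1.85 leaning back at its stop. Stiff: stays where it is left and does not fall (about 2 to 4 N at its front edge moves it)
- lid_hinge (a point): middle of the lid's hinge line; y along the line. The lid is a plate 10 mm thick (white frame, clear window), 202 mm wide, that reaches from 4 to 161.5 mm from the hinge; shut, it lies from 51 to 61 mm above the table
- lid_front (a point): point on the lid's outer face (upper face when shut), mid-width, 150 mm from the hinge
- latch_left (a joint): orange turn latch on the case's front left (+y) corner. 0: its nose points sideways and outward, clear of the lid; pi/2 (its stop): the nose points back over the lid's front edge. Slight friction (1 N at the wing). Beyond 0.2 it blocks the closing lid; it passes over the lid's edge only if the lid is fully down (3 mm clearance)
- latch_right (a joint): orange turn latch on the case's front right (-y) corner. 0: its nose points sideways and outward, clear of the lid; pi/2 (its stop): the nose points back over the lid's front edge. Slight friction (1 N at the wing). Beyond 0.2 it blocks the closing lid; it passes over the lid's edge only if the lid is fully down (3 mm clearance)
- latch_left_pivot (a point): on the left latch's vertical pivot axis, 80 mm above the table, half-way up its thumb wing. The nose is 16 mm wide, reaches 34 mm from the pivot, 64 to 69 mm above the table. The wing stands on it, 9 mm thick, 69 to 91 mm above the table, along the nose: 29 mm from the pivot towards its tip, 21 mm the other way
- latch_right_pivot (a point): on the right latch's vertical pivot axis, 80 mm above the table, half-way up its thumb wing. The nose is 16 mm wide, reaches 34 mm from the pivot, 64 to 69 mm above the table. The wing stands on it, 9 mm thick, 69 to 91 mm above the table, along the nose: 29 mm from the pivot towards its tip, 21 mm the other way
- tray: white receiving tray, fixed to the table on the left, 116 mm (its x) by 172 mm (its y). Origin on the table under its middle. Three grooves along its x, 56 mm apart in y, of the same shape as the case's cradles: groove bottom 19 mm, tube axis 26 mm, rims 34 mm above the table; the middle 44 mm of its x is cut away down to 4 mm above the table
- red_a: another tube, red cap, 91 mm long, in the tray: leave alone. Origin at its bottom end, z towards the cap
- red_b: the other red-capped tube in the tray: leave alone
- dye_bottle: black-capped bottle with a red band, 40 mm thick, 85 mm tall, in front of the case: leave alone. Origin at the middle of its foot
- calib_bottle: red-capped bottle with a violet band, 34 mm thick, 68 mm tall, beside the case: leave alone. Origin at the middle of its foot
- bench_timer: white timer 62 x 62 x 21 mm lying on the table: leave alone
- buffer_bottle: blue-capped bottle 60 mm thick, 125 mm tall, at the back left: leave alone
- tip_box: blue pipette tip box with a clear lid, 81 x 118 x 62 mm, at the back right: leave alone

How it is judged:
On the way, in this order (a step that is already met when the one before it is completed fails the run):
1. the violet-capped tube lies in the empty cradle (x of sample_mid in the frame of cradle_empty_seat between -0.012 and 0.012 m and y of sample_mid in the frame of cradle_empty_seat between -0.006 and 0.006 m and z of sample_mid in the frame of cradle_empty_seat between -0.006 and 0.006 m and angle between the z axis of sample_mid and the x axis of cradle_empty_seat, either way round below 0.12 rad), for 0.2 s.
2. the lid is fully shut (all of step 1 and value of joint lid below 0.015 rad), for 0.2 s.
3. both latches are turned across the lid (value of joint lid below 0.015 rad and value of joint each of latch_left, latch_right above 1.4 rad), for 0.2 s.
At the end, for the whole second after the job is handed in: The violet-capped tube lies at rest in the cradle that was empty (its middle within 12 mm along, 6 mm across and 6 mm in height of the seat, within 0.12 rad of the groove), the lid is shut (below 0.015 rad) and both latches stand across it (above 1.4 rad, stop at 1.571) (all of step 1 and all of step 3 and linear speed of sample below 0.02 m/s); the robot touches nothing.
It fails at once if a red-capped tube in the tray is moved by more than 30 mm (distance of any of red_a, red_b from where it was at the start of the episode above 0.03 m).
It fails at once if a bottle is shoved more than 30 mm or knocked over (distance of any of dye_bottle, calib_bottle, buffer_bottle from where it was at the start of the episode above 0.03 m or angle between any of dye_bottle, calib_bottle, buffer_bottle's own z axis and vertical above 0.35 rad).
It fails at once if the timer or the tip box is shoved more than 30 mm (distance of any of bench_timer, tip_box from where it was at the start of the episode above 0.03 m).
It also fails if it takes over 72 s, if anything falls off the work surface, if the arm or the gripper's body presses on something with over 40 N, if the wrist force passes 120 N, or if a joint passes its speed limit or range.

### The arm

A 7-joint arm with a two-finger parallel gripper is mounted at the origin on a cart in front of the work surface, level with it; the furniture and walls round the work are solid. World frame = base frame: x ahead of the robot, y to its left, z up, the work surface at z = 0. Lengths are in m, angles in rad, forces in N, time in s.
With the tool pointing down it reaches from about 0.4 to 0.85 m from the base axis. Payload 10.4 kg.
Tool frame: the origin (TCP) lies between the finger pads; the fingertips stand manip.tip_extent ahead of it and the grasp point (between the pads) lies 6 mm ahead of it (manip.tip_extent is the distance from the TCP to the fingertips, in m); z points along the fingers, y is the line along which they close (so a half turn about z gives the same grasp; the last joint's range is limited). The gripper opens to 85 mm and grips with 20 to 120 N. Pads are 22 mm wide; open, the fingers measure 114 mm over their backs; the gripper's body (76 mm by 85 mm) begins 54 mm behind the grasp point. The pads swing forward as they close: fully open they stand 13 mm farther back than shut.
Start: joints at [1.165, 0.332, -0.065, 1.46, 0.022, 1.35, -0.088], TCP at [0.233, -0.58, 0.256] pointing down, gripper open.
Joint ranges: [-2.6, 2.6], [-0.5, 2.12], [-1.47, 1.34], [0.16, 2.42], [-1.27, 4.41], [0.06, 2.06], [-2.6, 2.6]. Speed limits (rad/s): [2.22, 2.22, 2.79, 2.79, 3.14, 3.14, 3.14].

### API

Orientations are given as a unit quaternion [x, y, z, w].
In Python, from workcell import get_obs, optics, workorder, manip gives the robot as it stands.
- The arm moves only by the tool jog_arm, never from a script. Its argument "increments" is a list of rows, each a list of 7 numbers: the shift along the tool's x, y, z in m, then the turn, a rotation vector about the tool's x, y, z in rad, then the opening, from -1 (shut) to 1 (fully open). A call has 1 to 5 rows; each row is the pose to reach, as a shift and turn from the pose commanded when the call began, along the tool's axes at that moment; what a row does not reach only later rows make up. A row lasts 1/12 s, in which the tool goes at most 41.7 mm and 7.16 degrees, less where a joint would pass 70% of its speed; a pose out of reach is approached as far as the arm can. A call with a gripper value outside its range is refused whole. The fingers move at their own pace and stop on an object; "grip_force" is the grip in N (left out, the last holds). Time passes only in rows, so rows that repeat a pose let the fingers close. It gives the time, the measured TCP pose, the force, the opening and the grip force at its end, in the units of the state.
- get_obs(): the state, without advancing time (a new reading comes with each control period).
- optics.camera(name): name is "scene" or "top" or "wrist"; returns a dict with "color" (384x512x3 uint8, red, green, blue), "depth" (384x512 float32, m along the optical axis (not along the pixel's ray), 0 where there is no reading), "K" (3x3 intrinsics, pixels), "k1" (the pictures are not rectified: a ray, as slopes to the right and down, at radius r is drawn at 1 + k1 r^2 times it, then the intrinsics apply), "R" (3x3) and "t" (3): a world point X has camera coordinates R X + t. Camera axes: x right, y down, z forward; pixel columns grow to the right and rows downward; lengths in m; the calibration is good to about 2 mm. A picture is of the moment at which its call begins.
- workorder.hand_in(): hands the job in; it is judged then, once.
The state is a dict: "clock": time; "joint_pos": joint angles; "joint_velocities": joint speeds; "tau": joint torques, N m; "position": TCP position; "ee_rot": TCP orientation; "ft_force": force on the tool from outside, world axes, zero at the start; "torque": the same for the moment, N m; "grip_width": opening from 0.0 (shut) to 1.0 (fully open); "grasp_force": force on a finger pad.
Only numpy, scipy, OpenCV 4.12 (cv2) and the standard library are available. Lean on these libraries where they do the work, as an engineer would, in place of code of your own. Each camera call takes 0.05 s, during which the arm holds its last target. There are 200 camera calls.

## Working session

There is one attempt and no reset: what is moved stays moved. The work goes in short steps, Python scripts to look and compute and a tool call to move; the robot and the scene stay as the last step left them, time stands still between calls to the robot, and variables do not carry over. Pictures are saved under pics/ and viewed, at most 10 in all, crops included, and the job is handed in when it is done.

Besides the shell and the picture viewer there is one more tool, called after "Request:" by a JSON object that holds its "fn" and its "kwargs". jog_arm: Moves the arm, as the interface text tells. Its arguments: {"type":"object","properties":{"increments":{"type":"array"},"grip_force":{"type":"number"}},"required":["increments"]}

```bash
mkdir -p pics; ls
cat > h.py <<'E'
import numpy as np, cv2
from workcell import get_obs, optics, workorder, manip
from scipy.spatial.transform import Rotation as Ro
def cloud(c):
    h,w=c["depth"].shape; K=c["K"]; k=c["k1"]
    u,v=np.meshgrid(np.arange(w),np.arange(h))
    xd=(u-K[0,2])/K[0,0]; yd=(v-K[1,2])/K[1,1]; x,y=xd.copy(),yd.copy()
    for _ in range(10):
        f=1+k*(x*x+y*y); x=xd/f; y=yd/f
    d=c["depth"]; P=np.stack([x*d,y*d,d],-1)
    W=(P-c["t"])@c["R"]; W[d==0]=np.nan
    return W
def save(c,n,s=1.5): cv2.imwrite("pics/"+n,cv2.resize(c["color"][:,:,::-1],None,fx=s,fy=s))
E
python3 - <<'E'
from h import *
for n in ["top","scene"]:
    c=optics.camera(n); save(c,n+"0.png"); np.savez(n+"0.npz",**c); print(n,c["K"][0,0],c["k1"],-c["R"].T@c["t"])
print(get_obs(), manip.tip_extent)
E
```

```text
pics
top 373.94937006522446 -0.056972164387065996 [0.4408589  0.01193436 1.27601082]
scene 448.95020754087807 -0.04852336269158394 [-0.00840814  0.63640186  1.08739588]
{'clock': 0.1, 'joint_pos': array([ 1.16542762,  0.3328072 , -0.06468437,  1.46084557,  0.02160369,
        1.34986921, -0.08848027]), 'joint_velocities': array([-0.00110426, -0.0023012 ,  0.00051138, -0.00140428,  0.0001355 ,
        0.00091638, -0.00067453]), 'tau': array([ 1.99191629e-03, -6.26747632e+01,  4.96811152e-02, -3.92431533e+01,
        1.62892928e-02,  6.94825329e-03, -3.25038889e-05]), 'position': array([ 0.23331324, -0.579507  ,  0.25560196]), 'ee_rot': array([ 9.81739308e-01,  1.90230255e-01, -1.48018513e-04, -5.98948526e-04]), 'ft_force': array([ 0.27388029, -0.63854918, -0.10149335]), 'torque': array([ 0.04748651, -0.07169386,  0.03789329]), 'grasp_force': 0.0, 'grip_width': 0.9961659351987747} 0.025
```

View pics/top0.png

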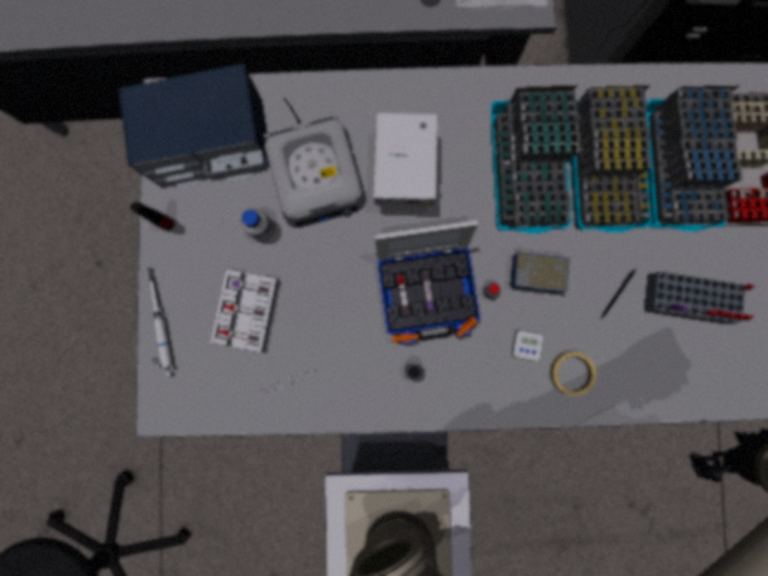

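View pics/scene0.png

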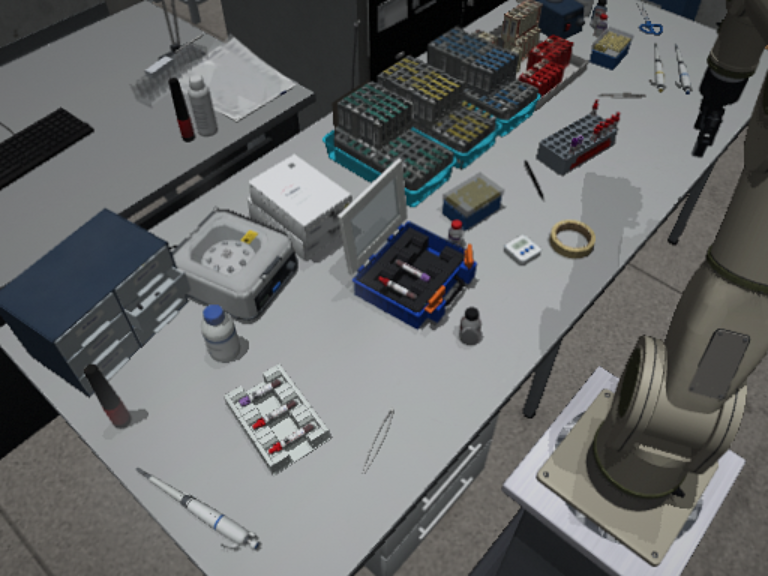

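The top view shows the tray around (245,310) with the violet cap at its upper left (235,283). The case is around (430,292) with its left and middle cradles filled, so the right (-y) one is empty. The lid stands upright at the top, and the orange latches at (405,338) and (467,327) point outward. Next I'll measure these.

Run:
```python
from h import *
def rect(m,W,name):
    n,l,st,_=cv2.connectedComponentsWithStats(m.astype(np.uint8)); 
    p=W[m][:,:2].astype(np.float32); r=cv2.minAreaRect(p*1000); print(name,len(p),np.round(r[0],1),np.round(r[1],1),round(r[2],1),'medz',np.round(np.median(W[m][:,2]),4))
for n in ["top","scene"]:
    c=np.load(n+"0.npz"); W=cloud(c); hsv=cv2.cvtColor(c["color"],cv2.COLOR_RGB2HSV); H,S,V=[hsv[...,i].astype(int) for i in range(3)]
    x,y,z=W[...,0],W[...,1],W[...,2]
    tab=(abs(z)<.01)&(x>.3)&(x<.7)&(abs(y)<.5); print(n,'table z',np.median(z[tab]))
    reg=(x>.35)&(x<.72)&(y>-.25)&(y<.2)
    rect(reg&(H>105)&(H<130)&(S>150)&(V>60)&(z>.035)&(z<.058),W,'case')
    o=(x>.3)&(x<.72)&(y>-.25)&(y<.2)&(H>4)&(H<18)&(S>170)&(V>120)&(z>.04)
    k,l,st,ce=cv2.connectedComponentsWithStats(o.astype(np.uint8))
    for i in range(1,k):
        if st[i,4]>8: rect(l==i,W,'latch')
    t=(x>.35)&(x<.7)&(y>.2)&(y<.5)&(z>.012)&(z<.05)
    rect(t,W,'tray')
    vi=(x>.35)&(x<.75)&(y>-.2)&(y<.5)&(H>125)&(H<150)&(S>60)&(z>.01)&(z<.07)
    k,l,st,ce=cv2.connectedComponentsWithStats(vi.astype(np.uint8))
    for i in range(1,k):
        if st[i,4]>5: rect(l==i,W,'violet')
    lid=(x>.5)&(x<.8)&(y>-.25)&(y<.2)&(z>.085)&(z<.24)
    p=W[lid]; print('lid',np.nanpercentile(p,[1,50,99],axis=0).round(3).tolist())
    for nm,(a,b,e,f) in dict(dye=(.25,.42,-.1,.1),calib=(.4,.65,-.3,-.1)).items():
        m=(x>a)&(x<b)&(y>e)&(y<f)&(z>.055)&(z<.1); 
        if m.sum():print(nm,np.nanmedian(W[m],0).round(3),m.sum())
```

```text
top table z 0.0010987857524675229
case 279 [569.9  -7.9] [389.3 215.4] 75.7 medz 0.0507
latch 43 [ 468.7 -155.7] [10.6 48.6] 38.2 medz 0.0909
latch 50 [450.1 -23.5] [10.3 47.2] 5.4 medz 0.0905
tray 1399 [518.7 333.3] [161.5 379. ] 59.4 medz 0.0322
violet 15 [581.6 352. ] [11.5 10.2] 5.1 medz 0.032
violet 41 [519.6 -83.5] [23.9 17.6] 89.6 medz 0.0363
lid [[0.629, -0.16, 0.087], [0.745, -0.002, 0.122], [0.799, 0.197, 0.216]]
dye [ 0.376 -0.042  0.068] 120
calib [ 0.579 -0.224  0.066] 466
scene table z -0.001147094951413353
case 388 [560.9  -4.6] [381.9 236.3] 76.0 medz 0.0473
latch 43 [ 467.2 -155.6] [10.7 49.1] 36.6 medz 0.0882
latch 37 [447.9 -28.8] [ 8.2 45.1] 1.8 medz 0.0892
latch 24 [441.3 -18.4] [37.  10.9] 78.1 medz 0.0687
tray 2164 [523.5 330.8] [168.1 419.8] 59.0 medz 0.0297
violet 29 [519.7 -87.7] [15.9 26.3] 39.1 medz 0.0359
violet 31 [579.2 350.4] [16.3 12.1] 71.9 medz 0.0286
lid [[0.626, -0.166, 0.086], [0.728, -0.01, 0.12], [0.798, 0.197, 0.213]]
dye [ 0.369 -0.038  0.068] 155
calib [ 0.59  -0.162  0.065] 470
```

```bash
cat >> h.py <<'E'
def big(m,k=1):
    n,l,st,_=cv2.connectedComponentsWithStats(m.astype(np.uint8),connectivity=8)
    i=1+np.argsort(-st[1:,4])[:k]; return np.isin(l,i)
def fitbox(p,L,Wd,x0):
    # p: Nx2 points; minimise points outside box + box emptiness: maximise support of edges
    from scipy.optimize import minimize
    def f(q):
        cs,sn=np.cos(q[2]),np.sin(q[2]); d=(p-q[:2])@np.array([[cs,-sn],[sn,cs]])
        o=np.maximum(abs(d[:,0])-L/2,abs(d[:,1])-Wd/2)  # signed dist to box edge
        return np.sum(np.where(o>0,o*3,-o).clip(0,.03))
    return min((minimize(f,[*x0[:2],a],method='Nelder-Mead',options=dict(xatol=1e-5,fatol=1e-6,maxiter=2000)) for a in np.arange(-.5,.51,.1)),key=lambda r:r.fun)
E
python3 - <<'E'
from h import *
for n in ["top","scene"]:
    c=np.load(n+"0.npz"); W=cloud(c); hsv=cv2.cvtColor(c["color"],cv2.COLOR_RGB2HSV); H,S,V=[hsv[...,i].astype(int) for i in range(3)]
    x,y,z=W[...,0],W[...,1],W[...,2]
    m=(x>.42)&(x<.66)&(y>-.2)&(y<.06)&(z>.02)&(z<.055)
    r=cv2.minAreaRect((W[big(m)][:,:2]*1000).astype(np.float32)); print(n,'case all',np.round(r[0],1),np.round(r[1],1),r[2])
    m=m&(H>105)&(H<130)&(S>130)&(z>.042); p=W[m][:,:2]; q=fitbox(p,.152,.196,(.55,-.08)); print(m.sum(),'case',q.x.round(4),q.fun)
    m=(x>.38)&(x<.66)&(y>.2)&(y<.47)&(z>.014)&(z<.05); m=big(m)
    r=cv2.minAreaRect((W[m][:,:2]*1000).astype(np.float32)); print('tray',np.round(r[0],1),np.round(r[1],1),r[2])
    for nm,(lo,hi,xr,yr) in dict(red=(0,8,(.4,.65),(.2,.47)),vio=(125,150,(.4,.65),(.2,.47))).items():
        mm=(x>xr[0])&(x<xr[1])&(y>yr[0])&(y<yr[1])&(H>=lo)&(H<=hi)&(S>90)&(z>.01)
        k,l,st,ce=cv2.connectedComponentsWithStats(mm.astype(np.uint8))
        for i in range(1,k):
            if st[i,4]>5: print(nm,st[i,4],W[l==i].mean(0).round(4))
    for nm,(a,b,e,f) in dict(dye=(.33,.42,-.1,.0),calib=(.5,.6,-.25,-.18)).items():
        mm=(x>a)&(x<b)&(y>e)&(y<f)&(z>.055)&(z<.1); print(nm,W[mm].mean(0).round(3),mm.sum())
E
```

```text
top case all [539.4 -81.5] [187.  204.2] 6.773413181304932
393 case [ 0.5506 -0.0791  0.1188] 1.8052273703173403
tray [519.3 332.4] [119.3 168. ] 78.19104766845703
vio 7 [0.5816 0.351  0.0322]
dye [ 0.376 -0.042  0.072] 120
calib [ 0.548 -0.217  0.065] 48
scene case all [537.8 -84.2] [194.5 209.6] 6.902645111083984
426 case [ 0.5487 -0.0798  0.1135] 3.0254294121867806
tray [518.8 331.1] [118.3 171.3] 77.75103759765625
vio 27 [0.5779 0.3503 0.0288]
dye [ 0.37  -0.039  0.071] 155
calib [ 0.546 -0.222  0.063] 43
```

Request:
{"fn": "jog_arm", "kwargs": {"increments": [[0.14,-0.13,-0.03,0,0,0,1],[0.14,-0.13,-0.03,0,0,0,1],[0.14,-0.13,-0.03,0,0,0,1],[0.14,-0.13,-0.03,0,0,0,1],[0.14,-0.13,-0.03,0,0,0,1]]}}

```text
clock: 0.52
position: [0.3167, -0.4032, 0.2868]
ee_rot: [0.981, 0.192, 0.0, -0.0]
ft_force: [0.4, -0.1, 0.4]
grip_width: 1.004
grasp_force: 0.0
```

Request:
{"fn": "jog_arm", "kwargs": {"increments": [[0.14,-0.13,-0.03,0,0,0,1],[0.14,-0.13,-0.03,0,0,0,1],[0.14,-0.13,-0.03,0,0,0,1],[0.14,-0.13,-0.03,0,0,0,1],[0.14,-0.13,-0.03,0,0,0,1]]}}

```text
clock: 0.93
position: [0.3976, -0.2299, 0.317]
ee_rot: [0.981, 0.192, 0.0, 0.0]
ft_force: [-0.1, -0.4, 1.1]
grip_width: 0.997
grasp_force: 0.0
```

Request:
{"fn": "jog_arm", "kwargs": {"increments": [[0.09,-0.085,-0.014,0,0,0.26,0],[0.09,-0.085,-0.014,0,0,0.26,0],[0.09,-0.085,-0.014,0,0,0.26,0],[0.09,-0.085,-0.014,0,0,0.26,0],[0.09,-0.085,-0.014,0,0,0.26,0]]}}

```text
clock: 1.35
position: [0.449, -0.1177, 0.3307]
ee_rot: [0.998, 0.065, 0.0, -0.0]
ft_force: [-0.6, 0.5, 0.2]
grip_width: 0.5
grasp_force: 0.0
```

```bash
cat >> h.py <<'E'
def state():
    o=get_obs(); R=Ro.from_quat(o["ee_rot"]).as_matrix(); yaw=np.arctan2(R[1,0],R[0,0])
    print('t',round(o["clock"],2),'pos',o["position"].round(4),'yaw',round(yaw,4),'tilt',round(np.arccos(-R[2,2]),4),'grip',round(o["grip_width"],3),'F',o["ft_force"].round(1),'q',o["joint_pos"].round(2)); return o,R,yaw
def to(p,yaw):
    o,R,y=state(); T=Ro.from_matrix(np.array([[np.cos(yaw),np.sin(yaw),0],[np.sin(yaw),-np.cos(yaw),0],[0,0,-1.]]))
    print('-> tool shift',(R.T@(np.array(p)-o["position"])).round(4),'turn',(Ro.from_matrix(R).inv()*T).as_rotvec().round(4))
E
python3 - <<'E'
from h import *
state()
c=optics.camera("wrist"); save(c,"w1.png"); np.savez("w1.npz",**c); print(-c["R"].T@c["t"], c["R"][2])
E
```

```text
t 1.35 pos [ 0.449  -0.1177  0.3307] yaw 0.1294 tilt 0.0009 grip 0.5 F [-0.6  0.5  0.2] q [ 0.7  -0.03 -0.52  1.72 -0.02  1.45 -1.26]
[ 0.51954163 -0.10802567  0.44789155] [-0.27959799 -0.03612384 -0.95943735]
```

View pics/w1.png

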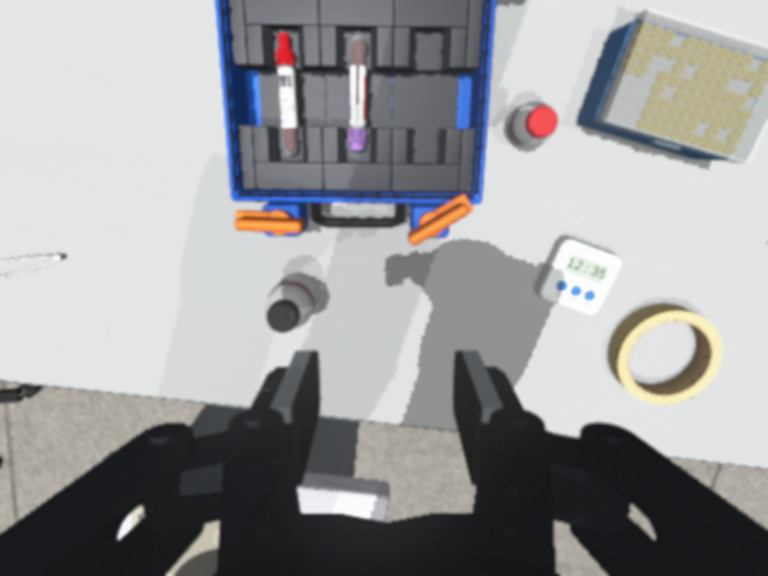

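Run:
```python
from h import *
c=np.load("w1.npz"); W=cloud(c); hsv=cv2.cvtColor(c["color"],cv2.COLOR_RGB2HSV); H,S,V=[hsv[...,i].astype(int) for i in range(3)]
x,y,z=W[...,0],W[...,1],W[...,2]
m=(z>.042)&(z<.055)&(H>105)&(H<130)&(S>130)&(y>-.22)&(x>.42); p=W[m][::3,:2]; q=fitbox(p,.152,.196,(.55,-.08)); print(m.sum(),'case',q.x.round(4),q.fun)
o=(H>4)&(H<18)&(S>170)&(V>120)&(z>.078)&(z<.1)
k,l,st,ce=cv2.connectedComponentsWithStats(o.astype(np.uint8))
for i in range(1,k):
    if st[i,4]>40:
        r=cv2.minAreaRect((W[l==i][:,:2]*1000).astype(np.float32)); print('wing',np.round(r[0],1),np.round(r[1],1),r[2],W[l==i][:,2].mean())
```

```text
2609 case [ 0.5481 -0.0808  0.116 ] 3.4475617091957127
wing [ 467.9 -154.5] [ 8.2 48. ] 38.342620849609375 0.08880874510627752
wing [450.5 -29.2] [ 8.8 47.5] 4.512814044952393 0.08868399961324475
```

The wrist picture shows both filled cradles, at (287,90) and (358,90), and the right one empty. The left latch is open at (268,222). The right latch at (440,220) is partly turned, about 0.55 rad, so I'll turn it back before closing the lid. Now I'll move to the tray.

Request:
{"fn": "jog_arm", "kwargs": {"increments": [[0.08,-0.18,0.02,0,0,-0.6,0],[0.08,-0.18,0.02,0,0,-0.6,0],[0.08,-0.18,0.02,0,0,-0.6,0],[0.08,-0.18,0.02,0,0,-0.6,0],[0.08,-0.18,0.02,0,0,-0.6,0]]}}

```text
clock: 1.82
position: [0.5053, 0.0686, 0.3098]
ee_rot: [0.934, 0.357, -0.0, -0.0]
ft_force: [0.2, 0.2, 0.4]
grip_width: 0.498
grasp_force: 0.0
```

Request:
{"fn": "jog_arm", "kwargs": {"increments": [[0.168,-0.104,0.08,0,0,-0.62,0],[0.168,-0.104,0.08,0,0,-0.62,0],[0.168,-0.104,0.08,0,0,-0.62,0],[0.168,-0.104,0.08,0,0,-0.62,0],[0.168,-0.104,0.08,0,0,-0.62,0]]}}

```text
clock: 2.23
position: [0.5622, 0.2513, 0.2305]
ee_rot: [0.782, 0.624, -0.001, 0.001]
ft_force: [0.5, -0.3, 1.1]
grip_width: 0.5
grasp_force: 0.0
```

Request:
{"fn": "jog_arm", "kwargs": {"increments": [[0,0,0,0,0,0,0],[0,0,0,0,0,0,0]]}}

```text
clock: 2.4
position: [0.5606, 0.2522, 0.2294]
ee_rot: [0.782, 0.623, -0.002, -0.001]
ft_force: [0.3, -1.3, 1.4]
grip_width: 0.501
grasp_force: 0.0
```

Run:
```python
from h import *
state()
c=optics.camera("wrist"); save(c,"w2.png"); np.savez("w2.npz",**c)
W=cloud(c); x,y,z=W[...,0],W[...,1],W[...,2]
hsv=cv2.cvtColor(c["color"],cv2.COLOR_RGB2HSV); H,S,V=[hsv[...,i].astype(int) for i in range(3)]
m=big((H>125)&(H<155)&(S>60)&(z>.01)&(z<.06)&(y>.25)); print(m.sum(),W[m].mean(0),np.percentile(W[m],[2,98],axis=0).round(4).tolist())
```

```text
t 2.4 pos [0.5606 0.2522 0.2294] yaw 1.3455 tilt 0.0046 grip 0.501 F [ 0.3 -1.3  1.4] q [ 0.14  0.46 -0.85  1.49  0.34  1.36 -0.96]
236 [0.58143653 0.35162065 0.03055721] [[0.5753, 0.3441, 0.0277], [0.5874, 0.3593, 0.0325]]
```

View pics/w2.png

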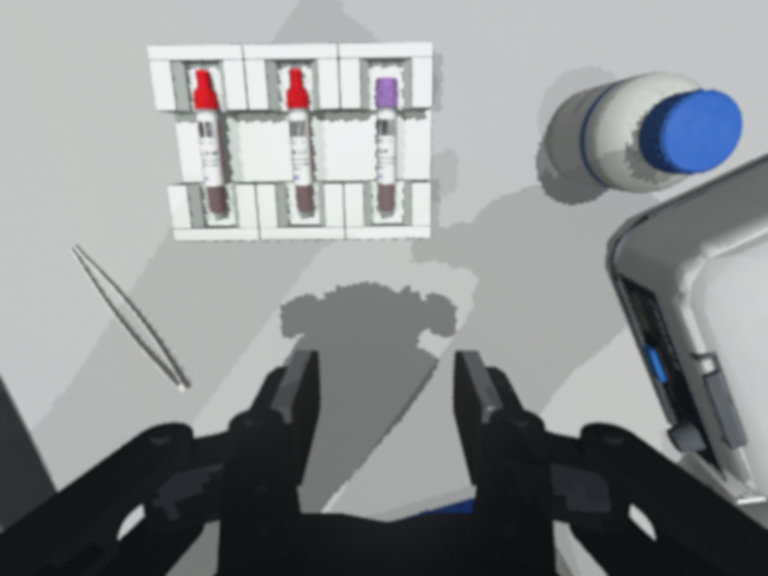

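The picture shows the violet tube between (386,78) and (386,212), in the groove nearest the blue-capped bottle. Its cap points away from the fingers.

```bash
cat >> h.py <<'E'
def ray(c,u,v,z):
    K=c["K"]; p=cv2.undistortPoints(np.array([[[u,v]]],float),np.array(K,float),np.array([float(c["k1"]),0,0,0]))[0,0]
    d=c["R"].T@np.array([p[0],p[1],1]); o=-c["R"].T@c["t"]; return o+d*(z-o[2])/d[2]
E
python3 - <<'E'
from h import *
c=np.load("w2.npz")
a=ray(c,386/1.5,78/1.5,.027); b=ray(c,386/1.5,212/1.5,.027); print(a,b,np.linalg.norm(a-b),(a+b)/2,np.arctan2(*(a-b)[1::-1]))
W=cloud(c); sub=W[60:138,245:270]; 
for r in range(60,138,8):
    row=W[r,247:268]; i=np.nanargmax(row[:,2]); print(r,247+i,row[i].round(4), [247+j for j in range(21) if row[j,2]>row[i,2]-.004])
to([*((a+b)/2)[:2],.12],1.361)
E
```

```text
[0.58344193 0.35959691 0.027     ] [0.56525945 0.28041231 0.027     ] 0.08124533398056195 [0.57435069 0.32000461 0.027     ] 1.3450875882998716
60 259 [0.5833 0.3521 0.0328] [252, 253, 254, 255, 256, 257, 258, 259, 260, 261, 262]
68 258 [0.5809 0.3458 0.0322] [251, 252, 253, 254, 255, 256, 257, 258, 259, 260, 261, 262, 263]
76 257 [0.5785 0.3393 0.0327] [253, 254, 255, 256, 257, 258, 259, 260, 261, 262]
84 258 [0.5779 0.3324 0.0323] [252, 253, 254, 255, 256, 257, 258, 259, 260, 261, 262, 263]
92 256 [0.5745 0.3259 0.0312] [252, 253, 254, 255, 256, 257, 258, 259, 260, 261, 262, 263]
100 256 [0.5729 0.319  0.0314] [251, 252, 253, 254, 255, 256, 257, 258, 259, 260, 261, 262, 263]
108 255 [0.5703 0.3121 0.0319] [251, 252, 253, 254, 255, 256, 257, 258, 259, 260, 261, 262]
116 258 [0.5714 0.3043 0.032 ] [252, 253, 254, 255, 256, 257, 258, 259, 260, 261, 262, 263]
124 256 [0.5679 0.2975 0.0329] [254, 255, 256, 257, 258, 259, 260, 261]
132 256 [0.5662 0.2901 0.0322] [253, 254, 255, 256, 257, 258, 259, 260, 261, 262]
t 2.45 pos [0.5613 0.2506 0.2307] yaw 1.3419 tilt 0.0024 grip 0.501 F [ 0.2 -0.5  1.2] q [ 0.15  0.45 -0.85  1.49  0.34  1.36 -0.96]
-> tool shift [ 0.0707 -0.0028  0.1106] turn [-0.0019  0.0015 -0.0191]
```

Request:
{"fn": "jog_arm", "kwargs": {"increments": [[0.0705,-0.003,0.13,0,0,-0.01,0],[0.0705,-0.003,0.13,0,0,-0.01,0],[0.0705,-0.003,0.13,0,0,-0.01,0],[0.0705,-0.003,0.13,0,0,-0.01,0],[0.0705,-0.003,0.13,0,0,-0.01,0]]}}

```text
clock: 2.87
position: [0.5727, 0.3194, 0.0978]
ee_rot: [0.78, 0.626, -0.003, -0.0]
ft_force: [0.2, -0.3, 0.3]
grip_width: 0.502
grasp_force: 0.0
```

Run:
```python
from h import *
to([.5743,.320,.034],1.35)
```

```text
t 2.87 pos [0.5727 0.3194 0.0978] yaw 1.352 tilt 0.006 grip 0.502 F [ 0.2 -0.3  0.3] q [-0.03  0.66 -0.78  1.5   0.48  1.19 -1.11]
-> tool shift [0.0012 0.0017 0.0637] turn [-0.0041  0.0045  0.002 ]
```

Request:
{"fn": "jog_arm", "kwargs": {"increments": [[0,0.001,0.03,0,0,0,0],[0,0.001,0.055,0,0,0,0],[0,0.001,0.0635,0,0,0,0],[0,0.001,0.0635,0,0,0,0],[0,0.001,0.0635,0,0,0,0]]}}

```text
clock: 3.28
position: [0.5764, 0.3198, 0.0406]
ee_rot: [0.78, 0.625, 0.001, 0.001]
ft_force: [-0.1, 0.4, 0.4]
grip_width: 0.499
grasp_force: 0.0
```

Request:
{"fn": "jog_arm", "kwargs": {"increments": [[0,0,0,0,0,0,-1],[0,0,0,0,0,0,-1],[0,0,0,0,0,0,-1],[0,0,0,0,0,0,-1],[0,0,0,0,0,0,-1]], "grip_force": 30}}

```text
clock: 3.7
position: [0.5759, 0.3212, 0.0404]
ee_rot: [0.78, 0.626, 0.001, 0.0]
ft_force: [-0.9, -1.5, 7.6]
grip_width: 0.134
grasp_force: 29.7
```

Request:
{"fn": "jog_arm", "kwargs": {"increments": [[0,0,0,0,0,0,-1],[0,0,0,0,0,0,-1],[0,0,0,0,0,0,-1]]}}

```text
clock: 3.95
position: [0.576, 0.3211, 0.0404]
ee_rot: [0.78, 0.626, 0.001, 0.001]
ft_force: [-1.3, -1.6, 6.7]
grip_width: 0.134
grasp_force: 29.7
```

Request:
{"fn": "jog_arm", "kwargs": {"increments": [[0,0,-0.03,0,0,0,-1],[0,0,-0.07,0,0,0,-1],[0,0,-0.11,0,0,0,-1],[0,0,-0.14,0,0,0,-1],[0,0,-0.14,0,0,0,-1]]}}

```text
clock: 4.37
position: [0.5771, 0.3232, 0.1867]
ee_rot: [0.78, 0.626, 0.005, 0.001]
ft_force: [1.0, 0.5, 0.6]
grip_width: 0.129
grasp_force: 29.6
```

Request:
{"fn": "jog_arm", "kwargs": {"increments": [[-0.2,-0.032,0,0,0,0.6,-1],[-0.2,-0.032,0,0,0,0.6,-1],[-0.2,-0.032,0,0,0,0.6,-1],[-0.2,-0.032,0,0,0,0.6,-1],[-0.2,-0.032,0,0,0,0.6,-1]]}}

```text
clock: 4.78
position: [0.4995, 0.13, 0.1786]
ee_rot: [0.931, 0.364, -0.0, 0.0]
ft_force: [0.7, -0.5, 0.5]
grip_width: 0.135
grasp_force: 29.6
```

Request:
{"fn": "jog_arm", "kwargs": {"increments": [[-0.117,0.152,0,0,0,0.62,-1],[-0.117,0.152,0,0,0,0.62,-1],[-0.117,0.152,0,0,0,0.62,-1],[-0.117,0.152,0,0,0,0.62,-1],[-0.117,0.152,0,0,0,0.62,-1]]}}

```text
clock: 5.2
position: [0.5189, -0.0634, 0.179]
ee_rot: [0.998, 0.061, 0.0, 0.001]
ft_force: [0.4, -0.2, -0.1]
grip_width: 0.128
grasp_force: 29.6
```

Run:
```python
from h import *
to([.5571,-.1361,.12],.119)
c=optics.camera("wrist"); save(c,"w3.png"); np.savez("w3.npz",**c)
```

```text
t 5.2 pos [ 0.5189 -0.0634  0.179 ] yaw 0.1225 tilt 0.0022 grip 0.128 F [ 0.4 -0.2 -0.1] q [ 0.54  0.21 -0.57  1.81  0.13  1.16 -1.51]
-> tool shift [0.029  0.0767 0.0592] turn [ 0.0021 -0.0006  0.0035]
```

View pics/w3.png

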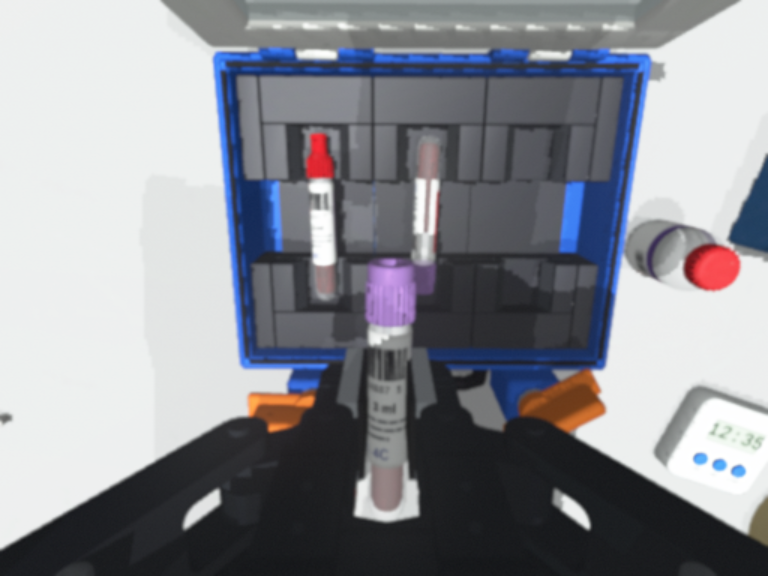

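The tube is held with its cap forward, from (390,275) to (387,500). The case is clearly visible, with the empty cradle at about (530,220). I'll refine the numbers from this close view.

Run:
```python
from h import *
c=np.load("w3.npz"); W=cloud(c); x,y,z=W[...,0],W[...,1],W[...,2]
hsv=cv2.cvtColor(c["color"],cv2.COLOR_RGB2HSV); H,S,V=[hsv[...,i].astype(int) for i in range(3)]
# case rim corners (outer), px in 1.5x picture
P={k:ray(c,u/1.5,v/1.5,.05)[:2] for k,(u,v) in dict(bl=(214,55),br=(650,58),fl=(240,367),fr=(606,367)).items()}
print({k:v.round(4) for k,v in P.items()})
ctr=np.mean(list(P.values()),0); a=P['bl']+P['br']-P['fl']-P['fr']; print('ctr',ctr,'yaw',np.arctan2(a[1],a[0]),np.linalg.norm(a)/2,np.linalg.norm(P['bl']-P['br']))
m=(z>.04)&(z<.056)&(H>105)&(H<130)&(S>130)&(y>-.2)&(x>.44); q=fitbox(W[m][::5,:2],.152,.196,(.55,-.08)); print('fit',q.x.round(4))
# neighbour tubes, mid section
for nm,u0,u1 in (('L',300,345),('M',405,450)):
    for v in (190,240):
        r=W[int(v/1.5),int(u0/1.5):int(u1/1.5)]; k=r[:,2]>np.nanmax(r[:,2])-.004; print(nm,v,r[k].mean(0).round(4))
# held tube: top ridge along rows
for v in (275,300,335,380,420,460,490):
    r=W[int(v/1.5),int(368/1.5):int(410/1.5)]; i=np.nanargmax(r[:,2]); print(v,r[i].round(4), r[np.isfinite(r[:,2])].mean(0).round(4))
for v in (258,512):print(ray(c,388/1.5,v/1.5,.165))
```

```text
{'bl': array([0.6184, 0.0291]), 'br': array([ 0.6415, -0.1711]), 'fl': array([0.4612, 0.0116]), 'fr': array([ 0.4859, -0.1904])}
ctr [ 0.55175505 -0.08019709] yaw 0.11743823832150774 0.15748052616793218 0.20148801151354662
fit [ 0.5534 -0.0792  0.1151]
L 190 [ 0.5626 -0.023   0.0375]
L 240 [ 0.5355 -0.0268  0.0367]
M 190 [ 0.5695 -0.0789  0.0384]
M 240 [ 0.5422 -0.081   0.0373]
275 [ 0.5562 -0.0598  0.1704] [ 0.5556 -0.0588  0.1688]
300 [ 0.549  -0.0599  0.1707] [ 0.5483 -0.0597  0.1688]
335 [ 0.539  -0.0632  0.1702] [ 0.5379 -0.0611  0.1681]
380 [ 0.5304 -0.0674  0.1795] [ 0.5244 -0.0627  0.1692]
420 [ 0.5222 -0.0682  0.1859] [ 0.5116 -0.0642  0.1698]
460 [ 0.513  -0.0693  0.1892] [ 0.498  -0.0659  0.1694]
490 [ 0.4883 -0.0679  0.1705] [ 0.477  -0.0692  0.1565]
[ 0.55932151 -0.05848979  0.165     ]
[ 0.47503673 -0.0689362   0.165     ]
```

Request:
{"fn": "jog_arm", "kwargs": {"increments": [[0.031,0.0765,0,0,0,0,-1],[0.031,0.0765,0.02,0,0,0,-1],[0.031,0.0765,0.06,0,0,0,-1],[0.031,0.0765,0.06,0,0,0,-1],[0.031,0.0765,0.06,0,0,0,-1]]}}

```text
clock: 5.67
position: [0.5588, -0.1292, 0.1174]
ee_rot: [0.998, 0.067, -0.002, -0.001]
ft_force: [0.8, 1.4, 0.9]
grip_width: 0.131
grasp_force: 29.6
```

Run:
```python
from h import *
to([.5595,-.1357,.047],.117)
```

```text
t 5.67 pos [ 0.5588 -0.1292  0.1174] yaw 0.1336 tilt 0.0041 grip 0.131 F [0.8 1.4 0.9] q [ 0.57  0.39 -0.51  1.73  0.21  1.08 -1.44]
-> tool shift [0.0001 0.0067 0.0704] turn [-0.0023  0.0034  0.0166]
```

Request:
{"fn": "jog_arm", "kwargs": {"increments": [[0,0,0.02,0,0,0,-1],[0,0,0.02,0,0,0,-1],[0,0,0.02,0,0,0,-1],[0,0,0.02,0,0,0,-1]]}}

```text
clock: 6.0
position: [0.5608, -0.1294, 0.1009]
ee_rot: [0.998, 0.067, 0.001, 0.0]
ft_force: [0.0, 0.2, -0.4]
grip_width: 0.13
grasp_force: 29.6
```

Run:
```python
from h import *
to([.5595,-.1357,.047],.117)
```

```text
t 6.0 pos [ 0.5608 -0.1294  0.1009] yaw 0.1342 tilt 0.0024 grip 0.13 F [ 0.   0.2 -0.4] q [ 0.56  0.41 -0.5   1.75  0.22  1.04 -1.45]
-> tool shift [-0.0022  0.006   0.0539] turn [ 0.0009 -0.0022  0.0172]
```

Request:
{"fn": "jog_arm", "kwargs": {"increments": [[-0.001,0.006,0,0,0,0.017,-1],[-0.001,0.006,0.015,0,0,0.017,-1],[-0.001,0.006,0.03,0,0,0.017,-1],[-0.001,0.006,0.03,0,0,0.017,-1],[-0.001,0.006,0.03,0,0,0.017,-1]]}}

```text
clock: 6.42
position: [0.5597, -0.1364, 0.0691]
ee_rot: [0.998, 0.058, -0.0, 0.0]
ft_force: [-0.3, 0.2, 0.2]
grip_width: 0.131
grasp_force: 29.6
```

Run:
```python
from h import *
to([.5595,-.1357,.047],.117)
```

```text
t 6.42 pos [ 0.5597 -0.1364  0.0691] yaw 0.1152 tilt 0.0004 grip 0.131 F [-0.3  0.2  0.2] q [ 0.56  0.45 -0.49  1.77  0.25  0.99 -1.48]
-> tool shift [-0.0001 -0.0007  0.0221] turn [-0.      0.0004 -0.0018]
```

Aligned. I'll lower, then open to about 40 mm.

Request:
{"fn": "jog_arm", "kwargs": {"increments": [[0,0,0.012,0,0,0,-1],[0,0,0.02,0,0,0,-1],[0,0,0.023,0,0,0,-1],[0,0,0.023,0,0,0,-1],[0,0,0.023,0,0,0,-1]]}}

```text
clock: 6.83
position: [0.5599, -0.1364, 0.0463]
ee_rot: [0.998, 0.058, 0.0, 0.0]
ft_force: [-3.6, 0.5, 8.7]
grip_width: 0.131
grasp_force: 30.5
```

Request:
{"fn": "jog_arm", "kwargs": {"increments": [[0,0,0,0,0,0,-0.4],[0,0,0,0,0,0,-0.25],[0,0,0,0,0,0,-0.1],[0,0,0,0,0,0,-0.1],[0,0,0,0,0,0,-0.1]]}}

```text
clock: 7.25
position: [0.5597, -0.1362, 0.0454]
ee_rot: [0.998, 0.058, -0.0, -0.0]
ft_force: [-1.0, 0.6, -0.3]
grip_width: 0.448
grasp_force: 0.0
```

Request:
{"fn": "jog_arm", "kwargs": {"increments": [[0,0,-0.03,0,0,0,-0.1],[0,0,-0.07,0,0,0,-0.1],[0,0,-0.11,0,0,0,-0.1],[0,0,-0.14,0,0,0,-0.1],[-0.04,0,-0.14,0,0,0,-0.1]]}}

```text
clock: 7.67
position: [0.5277, -0.1395, 0.1931]
ee_rot: [0.998, 0.06, 0.007, 0.001]
ft_force: [-0.2, -0.0, 1.7]
grip_width: 0.45
grasp_force: 0.0
```

Request:
{"fn": "jog_arm", "kwargs": {"increments": [[-0.04,0.0,0,0,0,0,-1],[-0.09,0.0,0,0,0,0,-1],[-0.1,0,0,0,0,0,-1],[-0.1,0,0,0,0,0,-1],[-0.1,0,0,0,0,0,-1]]}}

```text
clock: 8.08
position: [0.4202, -0.1528, 0.186]
ee_rot: [0.998, 0.057, 0.0, 0.001]
ft_force: [0.9, 0.8, 0.5]
grip_width: 0.003
grasp_force: 0.0
```

Run:
```python
from h import *
state()
c=optics.camera("wrist"); save(c,"w4.png"); np.savez("w4.npz",**c)
```

```text
t 8.08 pos [ 0.4202 -0.1528  0.186 ] yaw 0.1144 tilt 0.0016 grip 0.003 F [0.9 0.8 0.5] q [ 0.75  0.02 -0.51  1.98  0.01  1.14 -1.22]
```

View pics/w4.png

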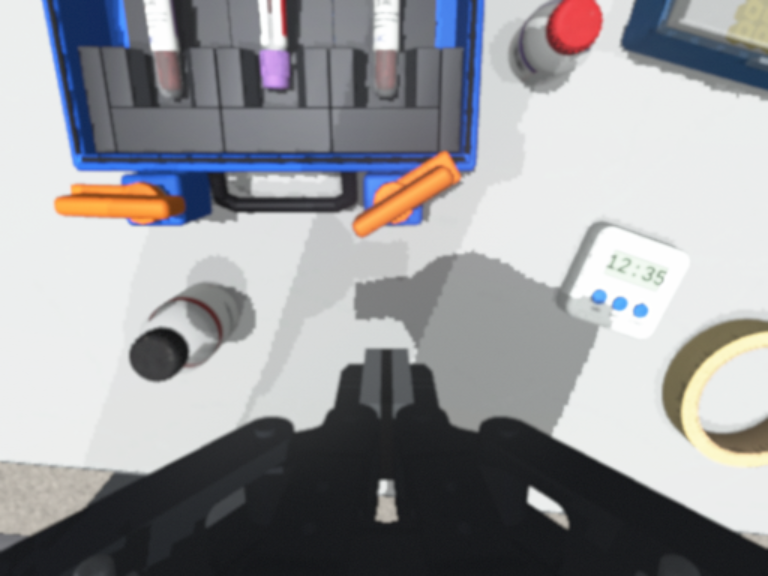

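The picture shows the violet tube seated in the right cradle. Its end at (387,93) is level with the neighbour's end at (170,93). Now I'll push the right latch's tail forward to open it.

```bash
cat >> h.py <<'E'
YAW=.117
def cw(x,y,z):
    s,c=np.sin(YAW),np.cos(YAW); return [.5518+x*c-y*s,-.0803+x*s+y*c,z]
E
python3 - <<'E'
from h import *
to(cw(-.140,-.042,.099),YAW);to(cw(-.112,-.042,.099),YAW)
E
```

```text
t 8.13 pos [ 0.4211 -0.1524  0.186 ] yaw 0.1156 tilt 0.0013 grip -0.001 F [0.8 0.6 1. ] q [ 0.75  0.02 -0.51  1.98  0.01  1.14 -1.22]
-> tool shift [-0.0019 -0.0145  0.087 ] turn [ 0.0009 -0.001  -0.0014]
t 8.13 pos [ 0.4211 -0.1524  0.186 ] yaw 0.1156 tilt 0.0013 grip -0.001 F [0.8 0.6 1. ] q [ 0.75  0.02 -0.51  1.98  0.01  1.14 -1.22]
-> tool shift [ 0.0261 -0.0145  0.087 ] turn [ 0.0009 -0.001  -0.0014]
```

Request:
{"fn": "jog_arm", "kwargs": {"increments": [[-0.003,-0.0145,0.03,0,0,0,-1],[-0.003,-0.0145,0.06,0,0,0,-1],[-0.003,-0.0145,0.087,0,0,0,-1],[-0.003,-0.0145,0.087,0,0,0,-1],[-0.003,-0.0145,0.087,0,0,0,-1]]}}

```text
clock: 8.55
position: [0.4163, -0.1375, 0.0981]
ee_rot: [0.998, 0.059, -0.001, -0.001]
ft_force: [0.3, 0.2, 0.7]
grip_width: -0.005
grasp_force: 0.0
```

Request:
{"fn": "jog_arm", "kwargs": {"increments": [[0.006,0,0,0,0,0,-1],[0.012,0,0,0,0,0,-1],[0.018,0,0,0,0,0,-1],[0.024,0,0,0,0,0,-1],[0.026,0,0,0,0,0,-1]]}}

```text
clock: 8.97
position: [0.4427, -0.1349, 0.099]
ee_rot: [0.998, 0.058, -0.0, -0.0]
ft_force: [-3.5, 1.4, 3.2]
grip_width: -0.003
grasp_force: 2.3
```

Request:
{"fn": "jog_arm", "kwargs": {"increments": [[0.0,0,0,0,0,0,-1],[0.002,0,0,0,0,0,-1],[0.002,0,0,0,0,0,-1]]}}

```text
clock: 9.22
position: [0.444, -0.1351, 0.0987]
ee_rot: [0.998, 0.058, 0.0, 0.0]
ft_force: [-0.7, 0.1, -0.4]
grip_width: -0.002
grasp_force: 0.3
```

```bash
cat >> h.py <<'E'
def wings(n):
    c=optics.camera(n); W=cloud(c); z=W[...,2]
    hsv=cv2.cvtColor(c["color"],cv2.COLOR_RGB2HSV); H,S,V=[hsv[...,i].astype(int) for i in range(3)]
    o=(H>4)&(H<18)&(S>170)&(V>100)&(z>.078)&(z<.1)&(W[...,0]<.53)
    k,l,st,ce=cv2.connectedComponentsWithStats(o.astype(np.uint8))
    for i in range(1,k):
        if st[i,4]>12:
            r=cv2.minAreaRect((W[l==i][:,:2]*1000).astype(np.float32)); a=r[2]+(90 if r[1][1]>r[1][0] else 0)-np.degrees(YAW)
            print('wing',np.round(r[0],1),np.round(r[1],1),'angle in case deg',round(a,1))
    return c,W
E
python3 - <<'E'
from h import *
state(); wings("top"); wings("scene")
E
```

```text
t 9.22 pos [ 0.444  -0.1351  0.0987] yaw 0.1158 tilt 0.0002 grip -0.002 F [-0.7  0.1 -0.4] q [ 0.69  0.18 -0.53  2.03  0.11  0.96 -1.35]
wing [449.6 -27.9] [ 8.3 44.4] angle in case deg 87.0
wing [448.  -28.5] [ 9.2 47.7] angle in case deg 87.5
```

Request:
{"fn": "jog_arm", "kwargs": {"increments": [[0.002,0,0,0,0,0,-1],[0.003,0,0,0,0,0,-1],[0.003,0,0,0,0,0,-1],[-0.02,0,0,0,0,0,-1],[-0.03,0,-0.02,0,0,0,-1]]}}

```text
clock: 9.73
position: [0.411, -0.1382, 0.1159]
ee_rot: [0.998, 0.058, -0.002, -0.001]
ft_force: [-0.5, -0.7, 0.4]
grip_width: 0.003
grasp_force: 0.0
```

Request:
{"fn": "jog_arm", "kwargs": {"increments": [[-0.02,0,-0.05,0,0,0,-1],[-0.02,0,-0.09,0,0,0,-1],[-0.02,0,-0.1,0,0,0,-1],[-0.02,0,-0.1,0,0,0,-1]]}}

```text
clock: 10.07
position: [0.3964, -0.1418, 0.2237]
ee_rot: [0.998, 0.058, 0.004, 0.002]
ft_force: [0.7, -1.1, -0.2]
grip_width: -0.002
grasp_force: 0.0
```

Run:
```python
from h import *
state(); wings("wrist")
c=optics.camera("scene"); W=cloud(c); cv2.imwrite("pics/s2.png",cv2.resize(c["color"][120:240,200:340,::-1],None,fx=4,fy=4))
# lid plane
c=optics.camera("top"); W=cloud(c); x,y,z=W[...,0],W[...,1],W[...,2]
s,k=np.sin(YAW),np.cos(YAW); dx,dy=x-.5518,y+.0803; X=dx*k+dy*s; Y=-dx*s+dy*k
m=(abs(Y)<.09)&(X>.06)&(X<.2)&(z>.07)&(z<.25)
for lo in np.arange(.07,.24,.03):
    q=m&(z>lo)&(z<lo+.03); print(round(lo,2),q.sum(),np.median(X[q]).round(4) if q.any() else '')
```

```text
t 10.07 pos [ 0.3964 -0.1418  0.2237] yaw 0.1152 tilt 0.0092 grip -0.002 F [ 0.7 -1.1 -0.2] q [ 0.78 -0.09 -0.51  1.99 -0.04  1.22 -1.17]
wing [450.  -28.8] [ 9.  47.9] angle in case deg 88.4
wing [ 465.1 -154.9] [ 8.9 49.4] angle in case deg 92.0
0.07 252 0.0862
0.1 291 0.0916
0.13 165 0.0928
0.16 142 0.0961
0.19 341 0.1
0.22 0
```

View pics/s2.png

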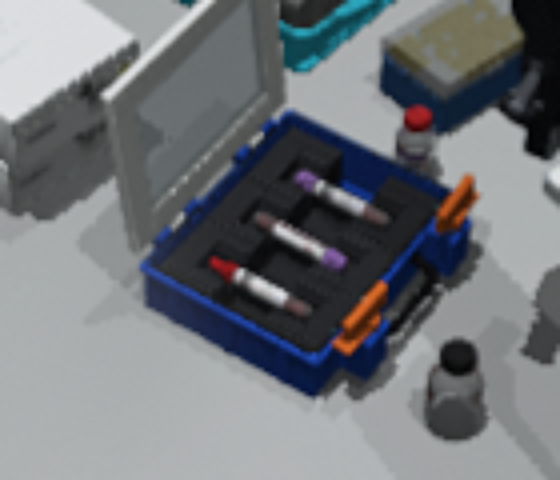

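Both latches are now open (about 0.03), the tube is seated, and the lid leans back to about 1.68 rad. I'll plan the move behind the lid and the closing arc.

Run:
```python
from h import *
to(cw(.0,0,.30),YAW); to(cw(.135,0,.30),YAW); to(cw(.135,0,.205),YAW)
s=.135; p0=np.array([.135,.205])
for d in range(95,-6,-10):
    t=np.radians(d); P=np.array([.082-s*np.cos(t)+.008*np.sin(t)+.011,.053+s*np.sin(t)+.008*np.cos(t)+.025]); print(d,P.round(3),'from p0: dx %.3f dz %.3f'%(P[0]-p0[0],p0[1]-P[1]))
```

```text
t 10.22 pos [ 0.3942 -0.141   0.2183] yaw 0.1157 tilt 0.0006 grip -0.0 F [ 0.4  0.3 -0.2] q [ 0.78 -0.08 -0.51  2.   -0.04  1.22 -1.17]
-> tool shift [ 0.1636 -0.042  -0.0816] turn [ 0.0005 -0.0003 -0.0013]
t 10.22 pos [ 0.3942 -0.141   0.2183] yaw 0.1157 tilt 0.0006 grip -0.0 F [ 0.4  0.3 -0.2] q [ 0.78 -0.08 -0.51  2.   -0.04  1.22 -1.17]
-> tool shift [ 0.2986 -0.0422 -0.0816] turn [ 0.0005 -0.0003 -0.0013]
t 10.22 pos [ 0.3942 -0.141   0.2183] yaw 0.1157 tilt 0.0006 grip -0.0 F [ 0.4  0.3 -0.2] q [ 0.78 -0.08 -0.51  2.   -0.04  1.22 -1.17]
-> tool shift [ 0.2986 -0.0423  0.0134] turn [ 0.0005 -0.0003 -0.0013]
95 [0.113 0.212] from p0: dx -0.022 dz -0.007
85 [0.089 0.213] from p0: dx -0.046 dz -0.008
75 [0.066 0.21 ] from p0: dx -0.069 dz -0.005
65 [0.043 0.204] from p0: dx -0.092 dz 0.001
55 [0.022 0.193] from p0: dx -0.113 dz 0.012
45 [0.003 0.179] from p0: dx -0.132 dz 0.026
35 [-0.013  0.162] from p0: dx -0.148 dz 0.043
25 [-0.026  0.142] from p0: dx -0.161 dz 0.063
15 [-0.035  0.121] from p0: dx -0.170 dz 0.084
5 [-0.041  0.098] from p0: dx -0.176 dz 0.107
-5 [-0.042  0.074] from p0: dx -0.177 dz 0.131
```

Request:
{"fn": "jog_arm", "kwargs": {"increments": [[0.03,-0.01,-0.03,0,0,0,-1],[0.06,-0.02,-0.06,0,0,0,-1],[0.1,-0.03,-0.085,0,0,0,-1],[0.13,-0.042,-0.085,0,0,0,-1],[0.16,-0.042,-0.085,0,0,0,-1]]}}

```text
clock: 10.63
position: [0.551, -0.0773, 0.3044]
ee_rot: [0.998, 0.059, 0.001, -0.001]
ft_force: [-0.4, 0.5, 0.9]
grip_width: 0.002
grasp_force: 0.0
```

Request:
{"fn": "jog_arm", "kwargs": {"increments": [[0.04,0,0,0,0,0,-1],[0.08,0,0,0,0,0,-1],[0.12,0,0,0,0,0,-1],[0.14,0,0,0,0,0,-1],[0.14,0,0,0,0,0,-1]]}}

```text
clock: 11.05
position: [0.6897, -0.0627, 0.2987]
ee_rot: [0.998, 0.059, -0.002, -0.002]
ft_force: [-0.5, -0.4, -0.1]
grip_width: -0.002
grasp_force: 0.0
```

Run:
```python
from h import *
to(cw(.135,0,.205),YAW)
```

```text
t 11.05 pos [ 0.6897 -0.0627  0.2987] yaw 0.118 tilt 0.0056 grip -0.002 F [-0.5 -0.4 -0.1] q [ 0.4   0.54 -0.6   1.15  0.29  1.54 -1.6 ]
-> tool shift [-0.0036  0.0016  0.0937] turn [-0.0034  0.0044  0.001 ]
```

Request:
{"fn": "jog_arm", "kwargs": {"increments": [[0,0,0.04,0,0,0,-1],[0,0,0.075,0,0,0,-1],[0,0,0.094,0,0,0,-1],[0,0,0.094,0,0,0,-1],[0,0,0.094,0,0,0,-1]]}}

```text
clock: 11.47
position: [0.6864, -0.0646, 0.2084]
ee_rot: [0.998, 0.058, -0.001, -0.0]
ft_force: [-0.1, 0.1, 0.7]
grip_width: 0.003
grasp_force: 0.0
```

Request:
{"fn": "jog_arm", "kwargs": {"increments": [[-0.016,0,0,0,0,0,-1],[-0.028,0,-0.003,0,0,0,-1],[-0.04,0,-0.005,0,0,0,-1],[-0.052,0,-0.005,0,0,0,-1],[-0.064,0,-0.005,0,0,0,-1]]}}

```text
clock: 11.88
position: [0.6244, -0.0716, 0.2172]
ee_rot: [0.998, 0.058, 0.002, 0.0]
ft_force: [2.5, 0.7, -0.3]
grip_width: -0.0
grasp_force: 0.9
```

```bash
cat >> h.py <<'E'
def incase():
    o,R,y=state(); d=o["position"][:2]-np.array([.5518,-.0803]); s,c=np.sin(YAW),np.cos(YAW); print('TCP in case',(d[0]*c+d[1]*s).round(4),(-d[0]*s+d[1]*c).round(4),o["position"][2].round(4))
E
python3 - <<'E'
from h import *
incase()
E
```

```text
t 11.88 pos [ 0.6244 -0.0716  0.2172] yaw 0.116 tilt 0.0044 grip -0.0 F [ 2.5  0.7 -0.3] q [ 0.51  0.43 -0.62  1.48  0.25  1.31 -1.59]
TCP in case 0.0731 0.0002 0.2172
```

Request:
{"fn": "jog_arm", "kwargs": {"increments": [[-0.015,0,0.004,0,0,0,-1],[-0.03,0,0.011,0,0,0,-1],[-0.041,0,0.017,0,0,0,-1],[-0.051,0,0.023,0,0,0,-1],[-0.061,0,0.031,0,0,0,-1]]}}

```text
clock: 12.3
position: [0.5642, -0.0789, 0.1865]
ee_rot: [0.998, 0.058, 0.002, 0.001]
ft_force: [0.6, -0.7, 1.5]
grip_width: 0.006
grasp_force: 0.8
```

Request:
{"fn": "jog_arm", "kwargs": {"increments": [[-0.01,0,0.008,0,0,0,-1],[-0.018,0,0.016,0,0,0,-1],[-0.026,0,0.026,0,0,0,-1],[-0.033,0,0.037,0,0,0,-1],[-0.039,0,0.048,0,0,0,-1]]}}

```text
clock: 12.72
position: [0.5254, -0.0835, 0.1377]
ee_rot: [0.998, 0.058, 0.002, 0.001]
ft_force: [-0.3, -0.5, 1.4]
grip_width: 0.004
grasp_force: 0.6
```

Run:
```python
from h import *
incase()
```

```text
t 12.72 pos [ 0.5254 -0.0835  0.1377] yaw 0.116 tilt 0.0042 grip 0.004 F [-0.3 -0.5  1.4] q [ 0.63  0.29 -0.64  1.82  0.2   1.08 -1.54]
TCP in case -0.0266 -0.0001 0.1377
```

Contact is holding steady. I'll press the rest of the way down, TCP to about 0.086 with a light preload.

Request:
{"fn": "jog_arm", "kwargs": {"increments": [[-0.005,0,0.01,0,0,0,-1],[-0.008,0,0.02,0,0,0,-1],[-0.011,0,0.03,0,0,0,-1],[-0.013,0,0.04,0,0,0,-1],[-0.014,0,0.046,0,0,0,-1]]}}

```text
clock: 13.13
position: [0.5102, -0.085, 0.0886]
ee_rot: [0.998, 0.058, -0.0, -0.0]
ft_force: [-0.4, 0.1, 0.1]
grip_width: -0.002
grasp_force: 0.4
```

Request:
{"fn": "jog_arm", "kwargs": {"increments": [[0,0,0.003,0,0,0,-1],[0,0,0.006,0,0,0,-1],[0,0,0.008,0,0,0,-1],[0,0,0.008,0,0,0,-1]]}}

```text
clock: 13.47
position: [0.5102, -0.085, 0.0855]
ee_rot: [0.998, 0.058, -0.001, 0.001]
ft_force: [-28.1, 0.5, 57.5]
grip_width: 0.004
grasp_force: 28.8
```

Run:
```python
from h import *
incase()
```

```text
t 13.47 pos [ 0.5102 -0.085   0.0855] yaw 0.1158 tilt 0.0037 grip 0.004 F [-28.1   0.5  57.5] q [ 0.62  0.34 -0.62  1.9   0.24  0.98 -1.56]
TCP in case -0.0418 0.0002 0.0855
```

The lid is pressed down hard against its stop. Next I'll lift, turn the tool to yaw 1.687 and move over the left latch.

Request:
{"fn": "jog_arm", "kwargs": {"increments": [[0,0,-0.03,0,0,0,-1],[0,0,-0.07,0,0,0,-1],[0,0,-0.085,0,0,-0.05,-0.4],[0,0,-0.085,0,0,-0.15,-0.4],[0,0,-0.085,0,0,-0.25,-0.4]]}}

```text
clock: 13.88
position: [0.5115, -0.085, 0.1681]
ee_rot: [0.983, 0.184, 0.001, 0.001]
ft_force: [0.0, 0.2, 0.7]
grip_width: 0.302
grasp_force: 0.0
```

Request:
{"fn": "jog_arm", "kwargs": {"increments": [[0,0,0,0,0,-0.6,-0.4],[0,0,0,0,0,-0.6,-0.4],[0,0,0,0,0,-0.6,-0.4],[0,0,0,0,0,-0.6,-0.4],[0,0,0,0,0,-0.6,-0.4]]}}

```text
clock: 14.3
position: [0.5107, -0.085, 0.1666]
ee_rot: [0.884, 0.467, 0.0, -0.0]
ft_force: [-0.3, -0.9, -0.4]
grip_width: 0.305
grasp_force: 0.0
```

Request:
{"fn": "jog_arm", "kwargs": {"increments": [[0,0,0,0,0,-0.6,-0.4],[0,0,0,0,0,-0.6,-0.4],[0,0,0,0,0,-0.6,-0.4],[0,0,0,0,0,-0.6,-0.4],[0,0,0,0,0,-0.6,-0.4]]}}

```text
clock: 14.72
position: [0.5107, -0.0849, 0.1666]
ee_rot: [0.706, 0.708, 0.0, -0.0]
ft_force: [0.0, -0.2, -0.0]
grip_width: 0.299
grasp_force: 0.0
```

Run:
```python
from h import *
c,W=wings("top"); 
x,y,z=W[...,0],W[...,1],W[...,2]; s,k=np.sin(YAW),np.cos(YAW); dx,dy=x-.5518,y+.0803; X=dx*k+dy*s; Y=-dx*s+dy*k
for a in (-.06,-.02,.02,.06):
    q=(abs(X-a)<.015)&(abs(abs(Y)-.085)<.01); print(a,np.median(z[q]).round(4),q.sum())
for dd in (.03,.005): to(cw(-.095,.06,.099+dd),YAW+np.pi/2)
```

```text
wing [449.6 -26.6] [ 8.7 42. ] angle in case deg 88.1
-0.06 0.0621 57
-0.02 0.0615 55
0.02 0.0623 55
0.06 0.0618 85
t 14.77 pos [ 0.5107 -0.085   0.1666] yaw 1.5784 tilt 0.0002 grip 0.302 F [-0.2  0.6 -0.1] q [ 0.83  0.27 -0.84  1.82  0.22  1.15 -0.09]
-> tool shift [ 0.0536 -0.0599  0.0376] turn [ 0.     -0.0002 -0.1094]
t 14.77 pos [ 0.5107 -0.085   0.1666] yaw 1.5784 tilt 0.0002 grip 0.302 F [-0.2  0.6 -0.1] q [ 0.83  0.27 -0.84  1.82  0.22  1.15 -0.09]
-> tool shift [ 0.0536 -0.0599  0.0626] turn [ 0.     -0.0002 -0.1094]
```

The lid is flat at 62 mm. Moving over the left latch.

Request:
{"fn": "jog_arm", "kwargs": {"increments": [[0.03,-0.03,0,0,0,-0.11,-0.4],[0.0535,-0.06,0,0,0,-0.11,-0.4],[0.0535,-0.06,0.036,0,0,-0.11,-0.4],[0.0535,-0.06,0.036,0,0,-0.11,-0.4],[0.0535,-0.06,0.036,0,0,-0.11,-0.4]]}}

```text
clock: 15.18
position: [0.4502, -0.0314, 0.1305]
ee_rot: [0.67, 0.743, -0.001, -0.001]
ft_force: [1.4, 0.1, 0.3]
grip_width: 0.304
grasp_force: 0.0
```

Run:
```python
from h import *
to(cw(-.095,.06,.099),YAW+np.pi/2); incase()
```

```text
t 15.18 pos [ 0.4502 -0.0314  0.1305] yaw 1.6744 tilt 0.0018 grip 0.304 F [1.4 0.1 0.3] q [ 0.85  0.16 -0.92  2.01  0.15  1.04 -0.04]
-> tool shift [-0.0004  0.0003  0.0315] turn [-0.0018 -0.0001 -0.0134]
t 15.18 pos [ 0.4502 -0.0314  0.1305] yaw 1.6744 tilt 0.0018 grip 0.304 F [1.4 0.1 0.3] q [ 0.85  0.16 -0.92  2.01  0.15  1.04 -0.04]
TCP in case -0.0952 0.0604 0.1305
```

Request:
{"fn": "jog_arm", "kwargs": {"increments": [[0,0,0.02,0,0,0,-0.4],[0,0,0.031,0,0,0,-0.4],[0,0,0.031,0,0,0,-0.68],[0,0,0.031,0,0,0,-0.68],[0,0,0.031,0,0,0,-0.68]]}}

```text
clock: 15.6
position: [0.4514, -0.0311, 0.1001]
ee_rot: [0.669, 0.743, 0.0, -0.0]
ft_force: [0.9, -0.2, 0.2]
grip_width: 0.162
grasp_force: 0.0
```

Request:
{"fn": "jog_arm", "kwargs": {"increments": [[0,0,0,0,0,0.12,-0.68],[0,0,0,0,0,0.24,-0.68],[0,0,0,0,0,0.36,-0.68],[0,0,0,0,0,0.48,-0.68],[0,0,0,0,0,0.6,-0.68]]}}

```text
clock: 16.02
position: [0.4513, -0.0314, 0.1004]
ee_rot: [0.86, 0.51, 0.0, 0.0]
ft_force: [-0.1, -0.8, -1.8]
grip_width: 0.163
grasp_force: 1.3
```

Run:
```python
from h import *
incase(); wings("top"); wings("scene")
```

```text
t 16.02 pos [ 0.4513 -0.0314  0.1004] yaw 1.0695 tilt 0.0008 grip 0.163 F [-0.1 -0.8 -1.8] q [ 0.75  0.2  -0.82  2.04  0.18  0.97 -0.67]
TCP in case -0.0941 0.0603 0.1004
wing [ 464.9 -154.4] [ 8.6 44.6] angle in case deg 92.9
wing [ 461.4 -155.1] [ 7. 42.] angle in case deg 93.2
```

Grasp contact force is small and there's no jam, so I'll continue the turn and close gently to square it up.

Request:
{"fn": "jog_arm", "kwargs": {"increments": [[0,0,0,0,0,0.12,-0.68],[0,0,0,0,0,0.24,-0.68],[0,0,0,0,0,0.36,-0.68],[0,0,0,0,0,0.48,-0.68],[0,0,0,0,0,0.6,-0.68]]}}

```text
clock: 16.53
position: [0.4517, -0.0314, 0.1004]
ee_rot: [0.972, 0.235, 0.001, 0.0]
ft_force: [1.9, -0.7, -0.6]
grip_width: 0.159
grasp_force: 1.4
```

Request:
{"fn": "jog_arm", "kwargs": {"increments": [[0,0,0,0,0,0.12,-0.68],[0,0,0,0,0,0.24,-0.68],[0,0,0,0,0,0.36,-0.68],[0,0,0,0,0,0.36,-1],[0,0,0,0,0,0.36,-1]], "grip_force": 20}}

```text
clock: 16.95
position: [0.4514, -0.0319, 0.1004]
ee_rot: [0.998, 0.061, 0.001, 0.001]
ft_force: [0.5, -4.9, 5.6]
grip_width: 0.096
grasp_force: 24.3
```

Request:
{"fn": "jog_arm", "kwargs": {"increments": [[0,0,0,0,0,0,-1],[0,0,0,0,0,0,-0.4],[0,0,0,0,0,0,-0.4],[0,0,-0.02,0,0,0,-0.4],[0,0,-0.06,0,0,0,-0.4]]}}

```text
clock: 17.37
position: [0.448, -0.0306, 0.1567]
ee_rot: [0.998, 0.06, -0.004, -0.002]
ft_force: [1.3, -0.2, 0.3]
grip_width: 0.304
grasp_force: 0.0
```

Run:
```python
from h import *
incase(); wings("top"); wings("wrist"); wings("scene")
```

```text
t 17.37 pos [ 0.448  -0.0306  0.1567] yaw 0.1196 tilt 0.0081 grip 0.304 F [ 1.3 -0.2  0.3] q [ 0.67  0.09 -0.72  1.99  0.06  1.09 -1.53]
TCP in case -0.0973 0.0615 0.1567
wing [ 465.8 -159.9] [ 8.6 34.3] angle in case deg 93.0
wing [467.1 -29.2] [23.7  8.2] angle in case deg 0.5
wing [ 466.1 -153.9] [ 8.2 48. ] angle in case deg 91.8
wing [437.6 -33.1] [11.1  5.2] angle in case deg 0.6
wing [ 461.8 -154.2] [ 6.4 43.6] angle in case deg 92.0
wing [464.5 -29.9] [22.5  4.5] angle in case deg 11.5
```

The left latch is across (about 89.5°). Now the right one.

Request:
{"fn": "jog_arm", "kwargs": {"increments": [[0.002,0.03,0,0,0,-0.1,-0.4],[0.002,0.06,0,0,0,-0.2,-0.4],[0.002,0.09,0,0,0,-0.3,-0.4],[0.002,0.12,0,0,0,-0.42,-0.4],[0.002,0.12,0,0,0,-0.54,-0.4]]}}

```text
clock: 17.93
position: [0.4658, -0.1559, 0.1583]
ee_rot: [0.946, 0.323, -0.001, 0.0]
ft_force: [-0.6, -0.5, -0.5]
grip_width: 0.303
grasp_force: 0.0
```

Request:
{"fn": "jog_arm", "kwargs": {"increments": [[0,0,0,0,0,-0.12,-0.4],[0,0,0,0,0,-0.24,-0.4],[0,0,0,0,0,-0.36,-0.4],[0,0,0,0,0,-0.48,-0.4],[0,0,0,0,0,-0.6,-0.4]]}}

```text
clock: 18.35
position: [0.4662, -0.1497, 0.1585]
ee_rot: [0.807, 0.591, -0.0, -0.001]
ft_force: [-0.2, -0.5, -0.0]
grip_width: 0.303
grasp_force: 0.0
```

Request:
{"fn": "jog_arm", "kwargs": {"increments": [[0,0,0,0,0,-0.12,-0.4],[0,0,0,0,0,-0.24,-0.4],[0,0,0,0,0,-0.36,-0.4],[0,0,0,0,0,-0.43,-0.4],[0,0,0,0,0,-0.43,-0.4]]}}

```text
clock: 18.77
position: [0.4662, -0.1498, 0.1586]
ee_rot: [0.663, 0.748, -0.0, -0.001]
ft_force: [0.2, 0.5, 0.2]
grip_width: 0.298
grasp_force: 0.0
```

Run:
```python
from h import *
to(cw(-.0945,-.0605,.099),YAW+np.pi/2); incase()
```

```text
t 18.77 pos [ 0.4662 -0.1498  0.1586] yaw 1.6914 tilt 0.0015 grip 0.298 F [0.2 0.5 0.2] q [ 0.92  0.19 -0.76  1.9   0.15  1.11  0.22]
-> tool shift [-0.0015 -0.0013  0.0596] turn [-0.0011 -0.0011  0.0036]
t 18.77 pos [ 0.4662 -0.1498  0.1586] yaw 1.6914 tilt 0.0015 grip 0.298 F [0.2 0.5 0.2] q [ 0.92  0.19 -0.76  1.9   0.15  1.11  0.22]
TCP in case -0.0931 -0.059 0.1586
```

Request:
{"fn": "jog_arm", "kwargs": {"increments": [[-0.0015,0.001,0.03,0,0,0,-0.4],[-0.0015,0.001,0.05,0,0,0,-0.4],[-0.0015,0.001,0.0585,0,0,0,-0.4],[-0.0015,0.001,0.0585,0,0,0,-0.68],[-0.0015,0.001,0.0585,0,0,0,-0.68]]}}

```text
clock: 19.18
position: [0.4675, -0.1512, 0.1011]
ee_rot: [0.665, 0.747, -0.0, -0.001]
ft_force: [-2.4, 0.0, -1.7]
grip_width: 0.166
grasp_force: 1.6
```

Request:
{"fn": "jog_arm", "kwargs": {"increments": [[0,0,0,0,0,0,-0.68],[0,0,0,0,0,-0.12,-0.68],[0,0,0,0,0,-0.24,-0.68],[0,0,0,0,0,-0.36,-0.68],[0,0,0,0,0,-0.48,-0.68]]}}

```text
clock: 19.6
position: [0.4679, -0.1518, 0.1021]
ee_rot: [0.466, 0.885, -0.0, 0.0]
ft_force: [-2.6, 0.4, -0.6]
grip_width: 0.163
grasp_force: 1.1
```

Run:
```python
from h import *
incase()
```

```text
t 19.6 pos [ 0.4679 -0.1518  0.1021] yaw 2.1712 tilt 0.001 grip 0.163 F [-2.6  0.4 -0.6] q [ 0.96  0.3  -0.82  1.94  0.26  1.01  0.62]
TCP in case -0.0917 -0.0612 0.1021
```

Request:
{"fn": "jog_arm", "kwargs": {"increments": [[0.0015,-0.0025,0.002,0,0,-0.12,-0.68],[0.0015,-0.0025,0.002,0,0,-0.24,-0.68],[0.0015,-0.0025,0.002,0,0,-0.36,-0.68],[0.0015,-0.0025,0.002,0,0,-0.48,-0.68],[0.0015,-0.0025,0.002,0,0,-0.6,-0.68]]}}

```text
clock: 20.02
position: [0.4658, -0.1518, 0.1004]
ee_rot: [0.184, 0.983, -0.0, 0.001]
ft_force: [1.3, 1.2, -1.2]
grip_width: 0.161
grasp_force: 1.5
```

Request:
{"fn": "jog_arm", "kwargs": {"increments": [[0,0,0,0,0,-0.12,-0.68],[0,0,0,0,0,-0.24,-0.68],[0,0,0,0,0,-0.36,-0.68],[0,0,0,0,0,-0.48,-0.68],[0,0,0,0,0,-0.48,-0.68]]}}

```text
clock: 20.43
position: [0.4658, -0.1517, 0.1003]
ee_rot: [-0.055, 0.998, -0.0, 0.001]
ft_force: [0.1, 1.6, 0.4]
grip_width: 0.156
grasp_force: 0.6
```

Request:
{"fn": "jog_arm", "kwargs": {"increments": [[0,0,0,0,0,0,-1],[0,0,0,0,0,0,-1],[0,0,0,0,0,0,-1],[0,0,0,0,0,0,-0.4],[0,0,0,0,0,0,-0.4]]}}

```text
clock: 20.85
position: [0.4651, -0.1522, 0.0995]
ee_rot: [-0.051, 0.999, -0.001, 0.0]
ft_force: [0.2, -0.5, -0.3]
grip_width: 0.302
grasp_force: 0.0
```

Request:
{"fn": "jog_arm", "kwargs": {"increments": [[0,0,-0.02,0,0,0,-0.4],[0,0,-0.06,0,0,0,-0.4],[0.02,0,-0.1,0,0,0,-0.4],[0.06,0,-0.12,0,0,0,-0.4],[0.06,0,-0.12,0,0,0,-0.4]]}}

```text
clock: 21.27
position: [0.4046, -0.1587, 0.2215]
ee_rot: [-0.051, 0.999, -0.002, 0.001]
ft_force: [0.6, -1.2, -0.3]
grip_width: 0.299
grasp_force: 0.0
```

Run:
```python
from h import *
incase(); wings("top"); c,W=wings("scene"); cv2.imwrite("pics/s3.png",cv2.resize(c["color"][120:240,200:340,::-1],None,fx=4,fy=4))
```

```text
t 21.27 pos [ 0.4046 -0.1587  0.2215] yaw -3.0399 tilt 0.0036 grip 0.299 F [ 0.6 -1.2 -0.3] q [ 1.41 -0.04 -1.1   1.94 -0.03  1.22  2.  ]
TCP in case -0.1553 -0.0606 0.2215
wing [ 469.2 -147.8] [47.7  8.7] angle in case deg 0.1
wing [455.3 -30.8] [44.9  7.2] angle in case deg -0.2
wing [ 465.7 -152.7] [43.9  8.9] angle in case deg 3.2
wing [451.5 -32.5] [47.2  8.2] angle in case deg 0.5
```

View pics/s3.png

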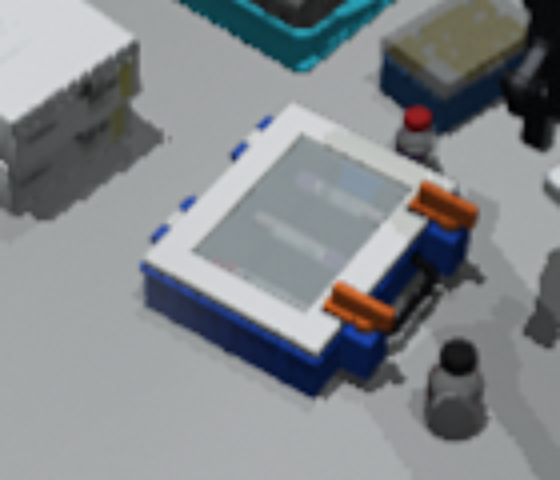

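The lid is shut, and both orange latches at (445,205) and (360,307) lie straight back over it. The bottles haven't moved. Handing in.

```bash
python3 -c "
from workcell import workorder
print(workorder.hand_in())"
```

```text
the job is handed in; nothing more can be done
None
```

The violet-capped tube lies in the formerly empty right cradle, the lid is shut, both latches measured within about 3° of straight back over it, and I handed the job in after about 21 s of robot time; no verdict came back.

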